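Scrap a failed print through the bin's sprung flap

TASK

The short orange 3D print stopped part-way and is scrap. Push its foot down through the spring flap in the top of the plywood scrap bin, hold the flap open with it until at least half of the print's length is inside, then let go so that it drops in and the flap swings shut. Leave the taller blue finished print standing where it is.

Things in the scene. Friction and masses are not known exactly. Their poses are not given: they have to be found in the camera images.
- failed_print: The failed orange print, standing upright and loose: a square column 28 x 28 mm on a square foot 40 x 40 mm and 10 mm thick, 88 mm tall in all, its flat top showing four dark open cells; about 100 g. Origin at the centre of its underside, z up along the column, x and y square to its sides.
- finished_print: A finished blue print, standing loose: the same 28 mm square column and 40 mm foot, but with a round cap of 38 mm diameter on top, 131 mm tall in all; to be left alone. Origin at the centre of its underside, z up, x and y square to its sides.
- bin: Plywood scrap bin fixed to the bench, 190 mm (its x) by 200 mm (its y), 200 mm tall, walls 6 mm; clear wall on +x. Origin at the centre of its underside, z up. Centred in its top is an opening, 90 mm (x) by 140 mm (y), filled by a grey flap, hinged along the opening's -x edge; the free edge, with a yellow stripe, is on the +x side.
- flap (a joint): Angle of the bin's flap, rad: 0 = shut, level with the top; grows as the free edge swings down into the bin, to 1.45. The flap is 88 mm from hinge to free edge; a light spring (under 1 N at the free edge) brings it back to 0.
Not all that is in view belongs to the job. What is shaped like the failed_print but pink or turquoise is not meant.

How it is judged:
On the way:
1. the orange print, held in the fingers, holds the flap open with at least 35 mm of its length below the bin's top (value of joint flap above 0.5 rad and z of failed_print in the frame of bin below 0.165 m and x of failed_print in the frame of bin between -0.06 and 0.06 m and y of failed_print in the frame of bin between -0.08 and 0.08 m and contact force between the fingers and failed_print above 0.5 N), for 0.2 s.
At the end, for the whole second after the job is handed in: The orange print lies or stands at rest on the bin's floor (its underside's centre within the bin's walls and less than 110 mm above the bin's underside), the flap is shut to within 0.12 rad, and the blue print stands upright (within 10 degrees) within 30 mm of where it was (x of failed_print in the frame of bin between -0.09 and 0.09 m and y of failed_print in the frame of bin between -0.095 and 0.095 m and z of failed_print in the frame of bin between -0.005 and 0.11 m and value of joint flap below 0.12 rad and linear speed of failed_print below 0.03 m/s and distance of finished_print from where it was at the start of the episode below 0.03 m and angle between finished_print's own z axis and vertical below 0.17 rad); the robot touches nothing.
It fails at once if the finished blue print is moved more than 30 mm or tipped more than 20 degrees (distance of finished_print from where it was at the start of the episode above 0.03 m or angle between finished_print's own z axis and vertical above 0.35 rad).
It also fails if it takes over 38 s, if anything falls off the work surface, if the arm or the gripper's body presses on something with over 40 N, if the wrist force passes 120 N, or if a joint passes its speed limit or range.

ROBOT

A 6-joint arm with a two-finger parallel gripper is mounted at the origin on the work surface. World frame = base frame: x ahead of the robot, y to its left, z up, the work surface at z = 0. Lengths are in m, angles in rad, forces in N, time in s.
With the tool pointing down it reaches from about 0.35 to 0.875 m from the base axis. Payload 4.2 kg.
Tool frame: the origin (TCP) lies midway between the tips of the shut fingers; the grasp point (between the pads) lies bot.tcp_to_grasp behind it (bot.tcp_to_grasp is the distance from the TCP to the grasp point, in m); z points along the fingers, x is the direction in which the jaws open and shut, and the axes are right-handed (so a half turn about z gives the same grasp; the last joint's range is limited). The gripper opens to 85 mm and grips with 20 to 120 N. Pads are 22 mm wide; open, the fingers measure 114 mm over their backs; the gripper's body (76 mm by 85 mm) begins 54 mm behind the grasp point. The pads swing forward as they close: fully open they stand 13 mm farther back than shut.
Start: joints at [1.521, 0.385, 0.008, 0, -1.194, -0.259], TCP at [0.19, 0.595, 0.231] pointing down, gripper open.
Joint ranges: [-3.14, 3.14], [-1.21, 2.06], [-1.07, 1.41], [-3.16, 2.05], [-2.99, -0.16], [-3.1, 3.1]. Speed limits (rad/s): [2.79, 2.79, 3.14, 3.14, 3.14, 3.14].

INTERFACE

Orientations are given as a rotation vector (axis times angle).
In Python, from workcell import sensors, grab_frame, camera_model, order, bot gives the robot as it stands.
- The arm moves only by the tool arm_command, never from a script. Its argument "steps" is a list of rows, each an object of numbers: "dx", "dy", "dz": the shift along the tool's x, y, z in m; "roll": the turn about the tool's z in degrees; "claw": the finger opening in m, from 0 to 0.0854. In form: [{"dx": .., "dy": .., "dz": .., "roll": .., "claw": ..}, ...]. A call has 1 to 12 rows; each row shifts and turns the commanded pose from where the row before left it, along the tool's axes as they then stand; what a row does not reach is not made up. A row lasts 1/12 s, in which the tool goes at most 41.7 mm and 7.16 degrees, less where a joint would pass 70% of its speed; a pose out of reach is approached as far as the arm can. A call is refused whole if a number of a shift passes 0.0417 or a number of a turn 7.16, either way. A call with a gripper value outside its range is refused whole. The fingers move at their own pace and stop on an object; the grip force is fixed at half the most. Time passes only in rows, so rows that do not move let the fingers close. It gives the time, the measured TCP pose, the force and the opening at its end, in the units of the state.
- sensors.get_obs(): the state, without advancing time (a new reading comes with each control period).
- grab_frame(name): name is "scene" or "top" or "wrist"; returns the picture (384x512x3 uint8, red, green, blue); there is no depth.
- camera_model(name): a dict with "intrinsics" (3x3 intrinsics, pixels), "k1" (the pictures are not rectified: a ray, as slopes to the right and down, at radius r is drawn at 1 + k1 r^2 times it, then the intrinsics apply), "xyz" and "rotation" of the camera in the world. Camera axes: x right, y down, z forward; pixel columns grow to the right and rows downward; lengths in m; the calibration is good to about 2 mm. A picture is of the moment at which its call begins: read the wrist's pose just before it. camera_model takes no time and is no camera call; for the wrist camera it gives the pose at the moment of the call.
- order.hand_in(): hands the job in, once; it reports no verdict.
The state is a dict: "time": time; "joint_positions": joint angles; "qd": joint speeds; "joint_efforts": joint torques, N m; "tcp_pos": TCP position; "ee_rot": TCP orientation; "ft_force": force on the tool from outside, world axes, zero at the start; "torque": the same for the moment, N m; "width": finger opening in m.
Only numpy, scipy, OpenCV 4.12 (cv2) and the standard library are available. Lean on these libraries where they do the work, as an engineer would, in place of code of your own. Each camera call takes 0.05 s, during which the arm holds its last target.

## Working session

There is one attempt and no reset: what is moved stays moved. The work goes in short steps, Python scripts to look and compute and a tool call to move; the robot and the scene stay as the last step left them, time stands still between calls to the robot, and variables do not carry over. Pictures are saved under pics/ and viewed, and the job is handed in when it is done.

Besides the shell and the picture viewer there is one more tool, called after "Emit:" as name([rows], argument=value, ...), one row to a line, values as JSON. arm_command: Moves the arm, as the interface text tells. Its arguments: {"type":"object","properties":{"steps":{"type":"array"}},"required":["steps"]}

```bash
mkdir -p pics; ls; python3 - <<'E'
from workcell import sensors, grab_frame, camera_model, order, bot
import cv2, numpy as np
print(sensors.get_obs()); print(bot.tcp_to_grasp)
for n in ["scene","top","wrist"]:
    m=camera_model(n); print(n,m)
    cv2.imwrite(f"pics/{n}0.png",grab_frame(n)[:,:,::-1])
E
```

```text
pics
{'time': 0.0, 'joint_positions': array([ 1.52061934e+00,  3.85574168e-01,  6.62732882e-03, -5.04480822e-04,
       -1.19399408e+00, -2.58611156e-01]), 'qd': array([-0.00035159,  0.00014706,  0.00054895,  0.00092714,  0.00098087,
        0.00158001]), 'joint_efforts': array([-6.94384089e-04, -3.92285764e+01,  1.88399398e+01,  4.18616563e+00,
       -4.58226685e-03,  3.46586376e-06]), 'tcp_pos': array([0.18973657, 0.59489329, 0.23021072]), 'ee_rot': array([ 1.85215279e+00, -2.53542084e+00,  2.15194789e-03]), 'ft_force': array([-0.4503407 , -0.09001394,  0.34040064]), 'torque': array([ 0.04617926, -0.01023104,  0.06820469]), 'width': 0.08524142425413613}
0.0187
scene {'intrinsics': array([[393.09061267,   0.        , 252.84465143],
       [  0.        , 393.09061267, 192.0672729 ],
       [  0.        ,   0.        ,   1.        ]]), 'k1': 0.03113328082168126, 'xyz': array([1.10452485, 0.34506343, 0.91061235]), 'rotation': array([-1.32594585, -2.32242001,  0.83848485])}
top {'intrinsics': array([[356.00495739,   0.        , 251.72364579],
       [  0.        , 356.00495739, 191.76508955],
       [  0.        ,   0.        ,   1.        ]]), 'k1': -0.036835347558137235, 'xyz': array([0.46126808, 0.04054704, 0.82202771]), 'rotation': array([-2.14783612,  2.15356426, -0.1803415 ])}
wrist {'intrinsics': array([[322.7925734 ,   0.        , 260.46839134],
       [  0.        , 322.7925734 , 192.11497484],
       [  0.        ,   0.        ,   1.        ]]), 'k1': -0.06096656416169462, 'xyz': array([0.26359488, 0.57190105, 0.37448838]), 'rotation': array([ 1.73091042, -2.37200878, -0.36629692])}
```

View pics/scene0.png

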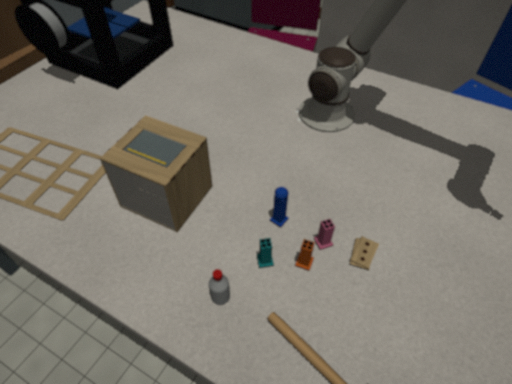

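View pics/top0.png

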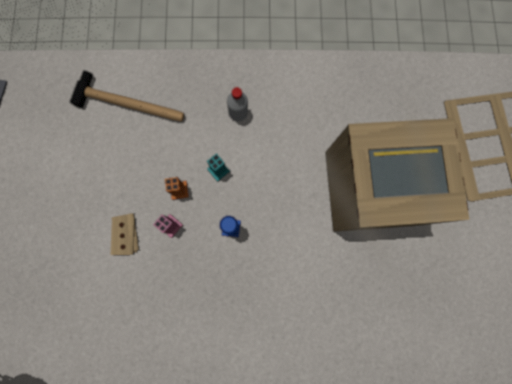

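View pics/wrist0.png

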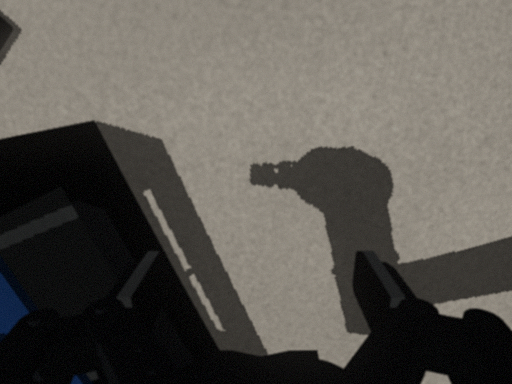

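The orange print is at (177,187) in the top view. The blue one is at (230,226), turquoise at (218,167) and pink at (168,225). The bin's top spans about (350–466, 120–226), with its yellow stripe on the image-up side. Next I'll measure these.

```bash
cat > h.py <<'E'
import numpy as np, cv2
from scipy.spatial.transform import Rotation as R
from workcell import sensors, grab_frame, camera_model, order, bot
def ray(m,uv):
    uv=np.atleast_2d(np.float64(uv)).reshape(-1,1,2)
    p=cv2.undistortPoints(uv,m["intrinsics"],np.array([m["k1"],0,0,0]))[:,0]
    d=np.c_[p,np.ones(len(p))]@R.from_rotvec(m["rotation"]).as_matrix().T
    return d
def plane(m,uv,z):
    d=ray(m,uv); return m["xyz"]+d*((z-m["xyz"][2])/d[:,2])[:,None]
def proj(m,P):
    Rm=R.from_rotvec(m["rotation"]); 
    return cv2.projectPoints(np.float64(P).reshape(-1,1,3),Rm.inv().as_rotvec(),-Rm.inv().apply(m["xyz"]),m["intrinsics"],np.array([m["k1"],0,0,0]))[0][:,0]
E
python3 - <<'E'
from h import *
m=camera_model("top"); im=cv2.imread("pics/top0.png"); hsv=cv2.cvtColor(im,cv2.COLOR_BGR2HSV)
cv2.imwrite("pics/topc.png",cv2.resize(im[140:260,90:270],None,fx=4.4,fy=4.4,interpolation=cv2.INTER_CUBIC))
cv2.imwrite("pics/topb.png",cv2.resize(im[100:250,320:490],None,fx=4,fy=4,interpolation=cv2.INTER_CUBIC))
s=cv2.imread("pics/scene0.png")
cv2.imwrite("pics/sc.png",cv2.resize(s[170:310,190:390],None,fx=4,fy=4,interpolation=cv2.INTER_CUBIC))
for n,lo,hi in [("orange",(5,150,60),(18,255,255)),("blue",(108,150,40),(125,255,255)),("yellow",(22,120,100),(34,255,255))]:
    k=cv2.inRange(hsv,lo,hi); nn,l,st,c=cv2.connectedComponentsWithStats(k)
    for i in range(1,nn):
        if st[i,4]>30: print(n,st[i],c[i])
np.set_printoptions(precision=4,suppress=True)
print(plane(m,[(352,128),(460,119),(466,219),(358,226),(375,153),(438,152)],0.2))
E
```

```text
orange [168 179  13  14  59] [175.93220339 187.20338983]
orange [172 182  16  17  84] [181.26190476 192.21428571]
blue [221 217  19  19 285] [229.8        226.23157895]
yellow [374 149  64   7 187] [403.72727273 152.05347594]
[[ 0.6737 -0.1544  0.2   ]
 [ 0.6929 -0.3603  0.2   ]
 [ 0.5059 -0.3534  0.2   ]
 [ 0.4946 -0.1566  0.2   ]
 [ 0.6266 -0.1943  0.2   ]
 [ 0.629  -0.3121  0.2   ]]
```

View pics/topc.png

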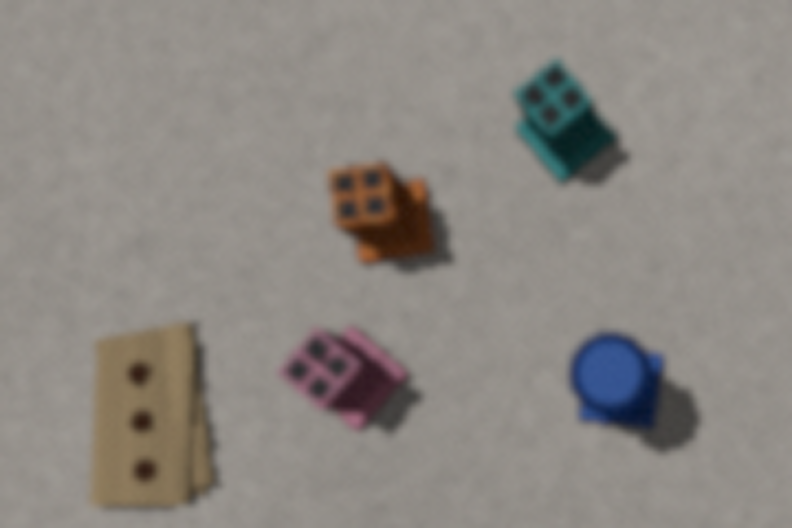

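View pics/topb.png

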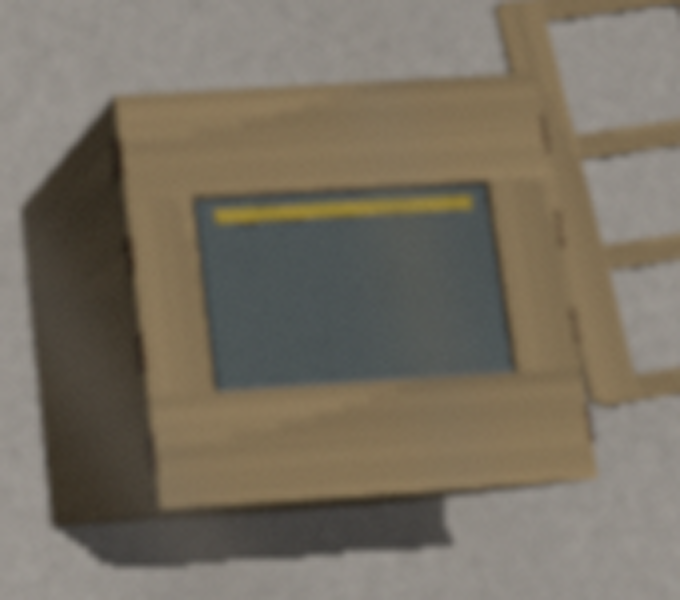

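View pics/sc.png

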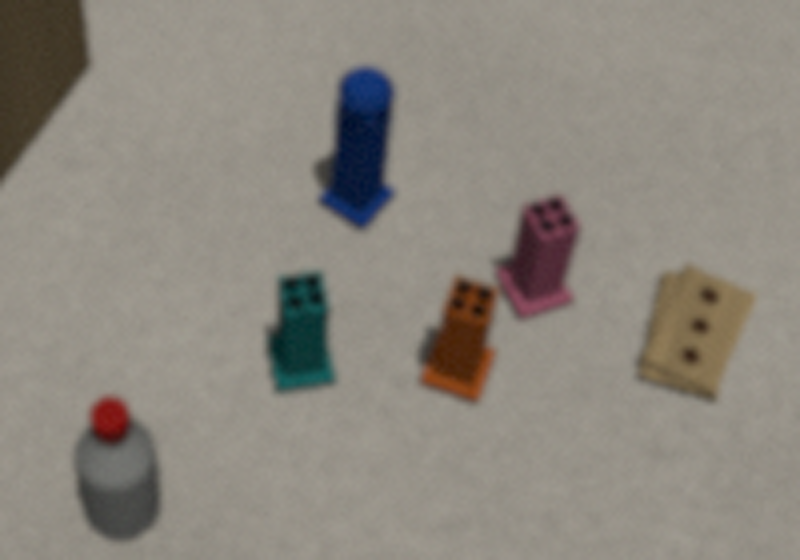

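```bash
python3 - <<'E'
from h import *
np.set_printoptions(precision=4,suppress=True)
m=camera_model("top"); s=camera_model("scene")
c=lambda p,f,o:(np.array(p)+.5)/f-.5+o
o=plane(m,c([(331,172),(386,164),(396,220),(343,228)],4.4,(90,140)),.088)
print("orange top",o,o.mean(0),[np.linalg.norm(o[i]-o[i-1]) for i in range(4)])
e=o-np.roll(o,-1,0); print("edge ang mod 90",np.degrees(np.arctan2(e[:,1],e[:,0]))%90)
os_=plane(s,c([(455,280),(494,286),(490,318),(450,311)],4,(190,170)),.088); print("scene:",os_.mean(0),[np.linalg.norm(os_[i]-os_[i-1]) for i in range(4)])
b=plane(m,c([(195,198),(490,183),(515,372),(215,388)],4,(320,100)),.2)
print("opening",b,b.mean(0),[np.linalg.norm(b[i]-b[i-1]) for i in range(4)])
print("hinge->free dir",np.degrees(np.arctan2(*((b[0]+b[1]-b[2]-b[3])[1::-1]))), "y dir", np.degrees(np.arctan2(*((b[0]+b[3]-b[2]-b[1])[1::-1]))))
t=plane(m,c([(115,100),(540,78),(595,478),(160,508)],4,(320,100)),.2);print("bin",t.mean(0),[np.linalg.norm(t[i]-t[i-1]) for i in range(4)])
print("blue",plane(m,c([(612,372)],4.4,(90,140)),.131),plane(s,c([(367,91)],4,(190,170)),.131))
for n,p,q in [("turq",(555,98),(302,291)),("pink",(322,367),(551,215))]: print(n,plane(m,c([p],4.4,(90,140)),.088),plane(s,c([q],4,(190,170)),.088))
k=sensors.get_obs()["ee_rot"]; print(R.from_rotvec(k).as_matrix())
E
```

```text
orange top [[0.6006 0.2099 0.088 ]
 [0.6045 0.1838 0.088 ]
 [0.5775 0.1783 0.088 ]
 [0.5737 0.2033 0.088 ]] [0.5891 0.1938 0.088 ] [np.float64(0.027754450454364442), np.float64(0.02634804976957558), np.float64(0.02755757822363825), np.float64(0.02526812319176451)]
edge ang mod 90 [ 8.3767 11.4814  8.6438 13.6955]
scene: [0.5906 0.1981 0.088 ] [np.float64(0.02279615250343965), np.float64(0.02401811022806245), np.float64(0.02331200528219169), np.float64(0.024327398545730444)]
opening [[ 0.6339 -0.1825  0.2   ]
 [ 0.6416 -0.321   0.2   ]
 [ 0.5536 -0.3249  0.2   ]
 [ 0.5467 -0.1868  0.2   ]] [ 0.5939 -0.2538  0.2   ] [np.float64(0.08730774391499915), np.float64(0.13870661980783333), np.float64(0.08805920086538972), np.float64(0.13827240747239497)]
hinge->free dir 2.6472293606967896 y dir 93.05452796307063
bin [ 0.5929 -0.2538  0.2   ] [np.float64(0.18698180161192454), np.float64(0.20226081921683092), np.float64(0.1870485449443036), np.float64(0.19874159428172483)]
blue [[0.5028 0.0736 0.131 ]] [[0.51   0.0801 0.131 ]]
turq [[0.6366 0.1037 0.088 ]] [[0.6388 0.1058 0.088 ]]
pink [[0.508  0.2111 0.088 ]] [[0.5085 0.2144 0.088 ]]
[[-0.304  -0.9527 -0.0004]
 [-0.9527  0.304  -0.0016]
 [ 0.0017 -0.0001 -1.    ]]
```

Emit:
arm_command([
  {"roll":-6.9,"claw":0.06},
  {"roll":-6.9},
  {"roll":-6.9},
  {"roll":-6.9},
])

```text
validation failed for argument at $.st...
```

```bash
cat > go.py <<'E'
import sys
from h import *
np.set_printoptions(precision=4,suppress=True)
o=sensors.get_obs(); M=R.from_rotvec(o["ee_rot"]).as_matrix()
t=np.array([float(a) for a in sys.argv[1:4]])
print("t",o["time"],"tcp",o["tcp_pos"],"w",o["width"],"F",o["ft_force"],"q",o["joint_positions"])
print("yaw",np.degrees(np.arctan2(M[1,0],M[0,0])),"tilt z",M[:,2],"tool shift",M.T@(t-o["tcp_pos"]))
E
python3 go.py 0.590 0.195 0.23
```

```text
t 0.15 tcp [0.1898 0.595  0.2305] w 0.0856107620394239 F [0.1022 0.9754 0.8193] q [ 1.5206  0.3854  0.0069 -0.0003 -1.194  -0.2586]
yaw -107.69920992646502 tilt z [-0.0004 -0.0016 -1.    ] tool shift [ 0.2594 -0.5029  0.001 ]
```

All five fields appear to be needed in each row.

Emit:
arm_command([
  {"dx":0,"dy":0,"dz":0,"roll":-6.9,"claw":0.06},
  {"dx":0,"dy":0,"dz":0,"roll":-6.9,"claw":0.06},
  {"dx":0,"dy":0,"dz":0,"roll":-6.9,"claw":0.06},
  {"dx":0,"dy":0,"dz":0,"roll":-6.9,"claw":0.06},
])

```text
time: 0.48
tcp_pos: [0.1898, 0.5952, 0.2308]
ee_rot: [2.41, -2.014, 0.001]
ft_force: [-0.9, 0.2, 0.1]
width: 0.0599
```

```bash
python3 go.py 0.590 0.195 0.23
```

```text
t 0.4833 tcp [0.1898 0.5952 0.2308] w 0.05988432431869742 F [-0.8871  0.1781  0.1405] q [ 1.5206  0.3851  0.0073 -0.0002 -1.194   0.2291]
yaw -79.75508447923595 tilt z [-0.0003 -0.0009 -1.    ] tool shift [ 0.465  -0.3226  0.0011]
```

Emit:
arm_command([
  {"dx":0.025,"dy":-0.017,"dz":0,"roll":0,"claw":0.06},
  {"dx":0.025,"dy":-0.017,"dz":0,"roll":0,"claw":0.06},
  {"dx":0.025,"dy":-0.017,"dz":0,"roll":0,"claw":0.06},
  {"dx":0.025,"dy":-0.017,"dz":0,"roll":0,"claw":0.06},
  {"dx":0.025,"dy":-0.017,"dz":0,"roll":0,"claw":0.06},
  {"dx":0.025,"dy":-0.017,"dz":0,"roll":0,"claw":0.06},
  {"dx":0.025,"dy":-0.017,"dz":0,"roll":0,"claw":0.06},
  {"dx":0.025,"dy":-0.017,"dz":0,"roll":0,"claw":0.06},
  {"dx":0.025,"dy":-0.017,"dz":0,"roll":0,"claw":0.06},
  {"dx":0.025,"dy":-0.017,"dz":0,"roll":0,"claw":0.06},
  {"dx":0.025,"dy":-0.017,"dz":0,"roll":0,"claw":0.06},
  {"dx":0.025,"dy":-0.017,"dz":0,"roll":0,"claw":0.06},
])

```text
time: 1.48
tcp_pos: [0.4432, 0.3337, 0.2311]
ee_rot: [2.405, -2.021, -0.0]
ft_force: [1.0, 0.5, 0.6]
width: 0.0596
```

Emit:
arm_command([
  {"dx":0.025,"dy":-0.017,"dz":0,"roll":0,"claw":0.06},
  {"dx":0.025,"dy":-0.017,"dz":0,"roll":0,"claw":0.06},
  {"dx":0.025,"dy":-0.017,"dz":0,"roll":0,"claw":0.06},
  {"dx":0.025,"dy":-0.017,"dz":0,"roll":0,"claw":0.06},
  {"dx":0.025,"dy":-0.017,"dz":0,"roll":0,"claw":0.06},
  {"dx":0.02,"dy":-0.017,"dz":0,"roll":0,"claw":0.06},
  {"dx":0.015,"dy":-0.01,"dz":0,"roll":0,"claw":0.06},
  {"dx":0,"dy":0,"dz":0,"roll":0,"claw":0.06},
  {"dx":0,"dy":0,"dz":0,"roll":0,"claw":0.06},
])

```text
time: 2.23
tcp_pos: [0.5805, 0.1958, 0.2305]
ee_rot: [2.402, -2.023, -0.001]
ft_force: [-0.1, 1.1, 0.0]
width: 0.0599
```

```bash
python3 go.py 0.590 0.195 0.23; python3 - <<'E'
from h import *
import pickle
m=camera_model("wrist"); im=grab_frame("wrist")[:,:,::-1]; pickle.dump(m,open("w1.pkl","wb"))
cv2.imwrite("pics/wrist1.png",im)
E
```

```text
t 2.2333 tcp [0.5805 0.1958 0.2305] w 0.05988747341907134 F [-0.0909  1.1173  0.0058] q [ 0.589   0.3649 -0.0242 -0.0004 -1.183   1.1527]
yaw -80.2118378406744 tilt z [-0.0013 -0.0005 -1.    ] tool shift [ 0.0024 -0.0092  0.0005]
```

View pics/wrist1.png

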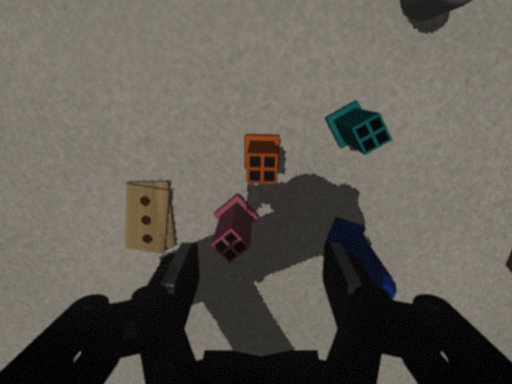

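The wrist view shows the orange top at (263,168), turquoise at (371,132), pink at (231,243) and blue at (365,260). I'll check these against the calibration.

```bash
python3 - <<'E'
from h import *
import pickle
np.set_printoptions(precision=4,suppress=True)
m=pickle.load(open("w1.pkl","rb")); print(m["xyz"],R.from_rotvec(m["rotation"]).as_matrix())
print(proj(m,[[.590,.195,.088],[.637,.104,.088],[.508,.212,.088],[.505,.076,.131],[.5805,.1958,.2305]]))
im=cv2.imread("pics/wrist1.png"); cv2.imwrite("pics/w1c.png",cv2.resize(im[120:200,220:310],None,fx=7,fy=7,interpolation=cv2.INTER_CUBIC))
print(plane(m,[(263,168),(371,132),(231,243)],.088))
E
```

```text
[0.657  0.2094 0.3746] [[ 0.1693 -0.9388 -0.2999]
 [-0.9856 -0.1611 -0.052 ]
 [ 0.0006  0.3044 -0.9526]]
[[263.4679 167.9592]
 [373.2745 134.2764]
 [232.163  245.1199]
 [378.5811 292.7984]
 [261.296  252.5061]]
[[0.5899 0.1954 0.088 ]
 [0.6386 0.1066 0.088 ]
 [0.5101 0.2135 0.088 ]]
```

View pics/w1c.png

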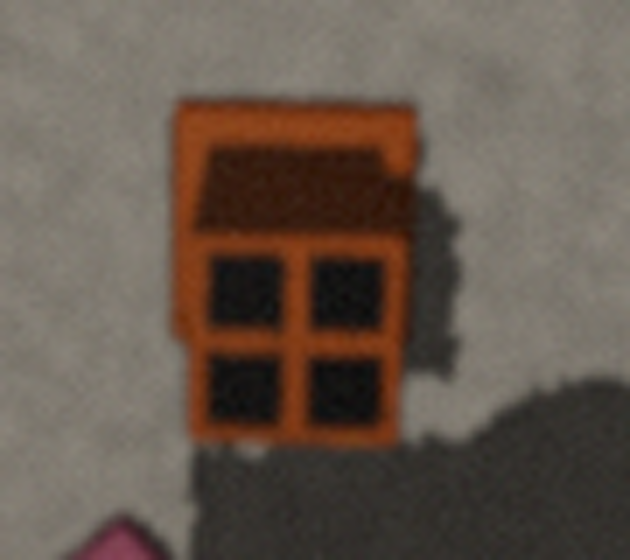

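Emit:
arm_command([
  {"dx":0.002,"dy":-0.0095,"dz":0.02,"roll":0,"claw":0.06},
  {"dx":0,"dy":0,"dz":0.025,"roll":0,"claw":0.06},
  {"dx":0,"dy":0,"dz":0.025,"roll":0,"claw":0.06},
  {"dx":0,"dy":0,"dz":0.02,"roll":0,"claw":0.06},
  {"dx":0,"dy":0,"dz":0,"roll":0,"claw":0.06},
  {"dx":0,"dy":0,"dz":0,"roll":0,"claw":0.06},
])

```text
time: 2.78
tcp_pos: [0.5892, 0.1969, 0.1408]
ee_rot: [2.405, -2.018, -0.001]
ft_force: [0.1, 0.7, 0.5]
width: 0.0601
```

```bash
python3 go.py 0.590 0.1955 0.046; python3 - <<'E'
from h import *
cv2.imwrite("pics/wrist2.png",grab_frame("wrist")[:,:,::-1])
E
```

```text
t 2.7833 tcp [0.5892 0.1969 0.1408] w 0.06009176056511275 F [0.0566 0.6594 0.466 ] q [ 0.5828  0.4532 -0.1235  0.0003 -0.9963  1.1624]
yaw -79.99421073216283 tilt z [-0.0017 -0.0014 -1.    ] tool shift [ 0.0014 -0.0007  0.0948]
```

View pics/wrist2.png

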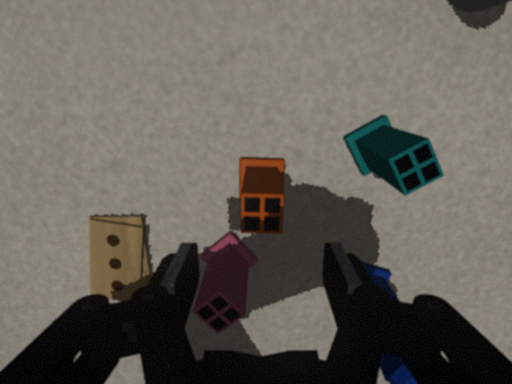

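The orange top is centred at (263,212) between the fingers, with nothing under the finger paths. Lowering now, then gripping.

Emit:
arm_command([
  {"dx":0.001,"dy":-0.0005,"dz":0.02,"roll":0,"claw":0.06},
  {"dx":0,"dy":0,"dz":0.02,"roll":0,"claw":0.06},
  {"dx":0,"dy":0,"dz":0.02,"roll":0,"claw":0.06},
  {"dx":0,"dy":0,"dz":0.02,"roll":0,"claw":0.06},
  {"dx":0,"dy":0,"dz":0.014,"roll":0,"claw":0.06},
  {"dx":0,"dy":0,"dz":0,"roll":0,"claw":0.06},
  {"dx":0,"dy":0,"dz":0,"roll":0,"claw":0.06},
  {"dx":0,"dy":0,"dz":0,"roll":0,"claw":0.015},
  {"dx":0,"dy":0,"dz":0,"roll":0,"claw":0.015},
  {"dx":0,"dy":0,"dz":0,"roll":0,"claw":0.015},
  {"dx":0,"dy":0,"dz":0,"roll":0,"claw":0.015},
  {"dx":0,"dy":0,"dz":0,"roll":0,"claw":0.015},
])

```text
time: 3.83
tcp_pos: [0.5919, 0.1961, 0.0493]
ee_rot: [-2.403, 2.018, -0.002]
ft_force: [-0.2, 0.6, 5.9]
width: 0.0276
```

```bash
python3 go.py 0.590 0.1955 0.30; python3 - <<'E'
from h import *
cv2.imwrite("pics/wrist3.png",grab_frame("wrist")[:,:,::-1])
E
```

```text
t 3.8333 tcp [0.5919 0.1961 0.0493] w 0.02760802250971057 F [-0.1776  0.5735  5.8516] q [ 0.5794  0.5566 -0.2125  0.0007 -0.7982  1.1644]
yaw -80.05519966273432 tilt z [ 0.0032  0.0015 -1.    ] tool shift [ 0.0001  0.0011 -0.2507]
```

View pics/wrist3.png

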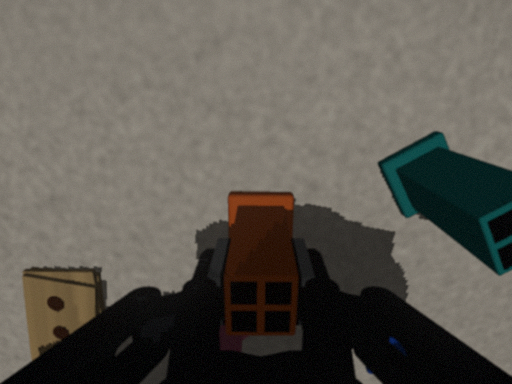

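Gripped at 27.6 mm. Lifting.

Emit:
arm_command([
  {"dx":0,"dy":0,"dz":-0.015,"roll":0,"claw":0.015},
  {"dx":0,"dy":0,"dz":-0.025,"roll":0,"claw":0.015},
  {"dx":0,"dy":0,"dz":-0.03,"roll":0,"claw":0.015},
  {"dx":0,"dy":0,"dz":-0.03,"roll":0,"claw":0.015},
  {"dx":0,"dy":0,"dz":-0.03,"roll":0,"claw":0.015},
  {"dx":0,"dy":0,"dz":-0.03,"roll":0,"claw":0.015},
  {"dx":0,"dy":0,"dz":-0.03,"roll":0,"claw":0.015},
  {"dx":0,"dy":0,"dz":-0.03,"roll":0,"claw":0.015},
  {"dx":0,"dy":0,"dz":-0.025,"roll":3.6,"claw":0.015},
  {"dx":0,"dy":0,"dz":-0.015,"roll":3.6,"claw":0.015},
  {"dx":0,"dy":0,"dz":0,"roll":0,"claw":0.015},
  {"dx":0,"dy":0,"dz":0,"roll":0,"claw":0.015},
])

```text
time: 4.88
tcp_pos: [0.5904, 0.1955, 0.3072]
ee_rot: [-2.274, 2.166, 0.001]
ft_force: [-0.1, 0.2, -1.9]
width: 0.0269
```

```bash
python3 go.py 0.6055 -0.2532 0.31
```

```text
t 4.8833 tcp [0.5904 0.1955 0.3072] w 0.026888446570273606 F [-0.122   0.1671 -1.9115] q [ 0.5791  0.3401  0.1297 -0.001  -1.3598  1.0404]
yaw -87.22068188096065 tilt z [ 0.      0.0011 -1.    ] tool shift [ 0.4489  0.0066 -0.0033]
```

Emit:
arm_command([
  {"dx":0.015,"dy":0,"dz":-0.003,"roll":0,"claw":0.015},
  {"dx":0.025,"dy":0.001,"dz":0,"roll":0,"claw":0.015},
  {"dx":0.03,"dy":0.001,"dz":0,"roll":0,"claw":0.015},
  {"dx":0.03,"dy":0.001,"dz":0,"roll":0,"claw":0.015},
  {"dx":0.03,"dy":0.001,"dz":0,"roll":0,"claw":0.015},
  {"dx":0.03,"dy":0.001,"dz":0,"roll":0,"claw":0.015},
  {"dx":0.03,"dy":0.001,"dz":0,"roll":0,"claw":0.015},
  {"dx":0.03,"dy":0,"dz":0,"roll":0,"claw":0.015},
  {"dx":0.03,"dy":0,"dz":0,"roll":0,"claw":0.015},
  {"dx":0.03,"dy":0,"dz":0,"roll":0,"claw":0.015},
  {"dx":0.03,"dy":0,"dz":0,"roll":0,"claw":0.015},
  {"dx":0.03,"dy":0,"dz":0,"roll":0,"claw":0.015},
])

```text
time: 5.88
tcp_pos: [0.5994, -0.1464, 0.308]
ee_rot: [2.272, -2.166, -0.006]
ft_force: [0.6, 0.6, -1.6]
width: 0.0272
```

Emit:
arm_command([
  {"dx":0.03,"dy":0,"dz":0,"roll":0,"claw":0.015},
  {"dx":0.03,"dy":0,"dz":0,"roll":0,"claw":0.015},
  {"dx":0.025,"dy":0,"dz":0,"roll":0,"claw":0.015},
  {"dx":0.02,"dy":0,"dz":0,"roll":0,"claw":0.015},
  {"dx":0,"dy":0,"dz":0,"roll":0,"claw":0.015},
  {"dx":0,"dy":0,"dz":0,"roll":0,"claw":0.015},
  {"dx":0,"dy":0,"dz":0,"roll":0,"claw":0.015},
])

```text
time: 6.47
tcp_pos: [0.605, -0.2493, 0.3086]
ee_rot: [2.272, -2.167, -0.004]
ft_force: [-0.1, 0.4, -0.3]
width: 0.0272
```

```bash
python3 go.py 0.6055 -0.2532 0.26; python3 - <<'E'
from h import *
cv2.imwrite("pics/wrist4.png",grab_frame("wrist")[:,:,::-1])
cv2.imwrite("pics/scene4.png",cv2.resize(grab_frame("scene")[60:260,60:300,::-1],None,fx=3,fy=3))
E
```

```text
t 6.4667 tcp [ 0.605  -0.2493  0.3086] w 0.02724301279410437 F [-0.1357  0.3595 -0.2903] q [-0.1444  0.4006  0.2234 -0.0005 -1.3967  1.7627]
yaw -87.28641273915538 tilt z [-0.003  0.001 -1.   ] tool shift [ 0.004  -0.0005  0.0486]
```

View pics/wrist4.png

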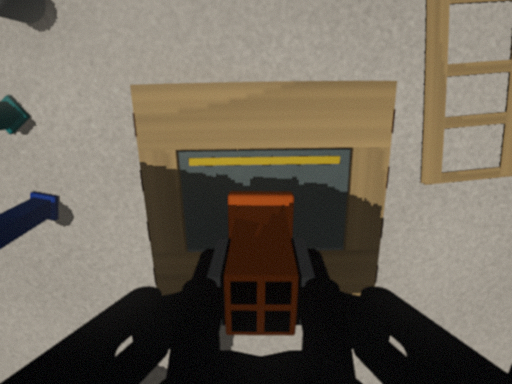

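View pics/scene4.png

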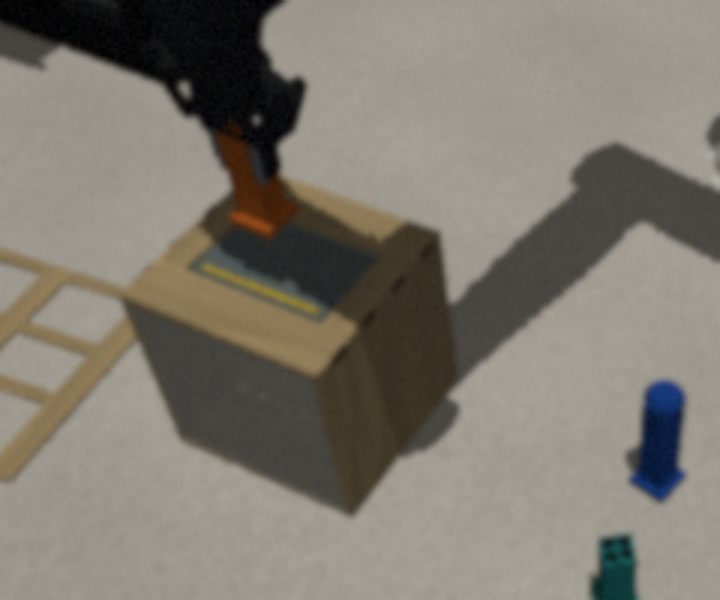

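The orange print is held upright above the flap. The opening's free-edge corners are at (178,151) and (351,149) in the wrist view. I'll check those against the top-view estimate.

```bash
python3 - <<'E'
from h import *
np.set_printoptions(precision=4,suppress=True)
m=camera_model("wrist"); p=plane(m,[(178,150.5),(352,149)],.2); print(p, np.linalg.norm(p[0]-p[1]), p.mean(0))
# foot's front top edge seen at (229..293,195): 
o=sensors.get_obs(); print(plane(m,[(229,207),(293,207)],o["tcp_pos"][2]-.0493))
E
```

```text
[[ 0.6337 -0.181   0.2   ]
 [ 0.6415 -0.3194  0.2   ]] 0.1385458456013677 [ 0.6376 -0.2502  0.2   ]
[[ 0.6104 -0.2278  0.2604]
 [ 0.6123 -0.2686  0.2604]]
```

```bash
python3 - <<'E'
from h import *
np.set_printoptions(precision=4,suppress=True)
m=camera_model("wrist")
z=sensors.get_obs()["tcp_pos"][2]-.0493
print(plane(m,[(228,194),(294,194)],z),plane(m,[(229,207),(293,207)],z+.01))
E
```

```text
[[ 0.6191 -0.227   0.2604]
 [ 0.6211 -0.2686  0.2604]] [[ 0.6141 -0.2287  0.2704]
 [ 0.616  -0.2674  0.2704]]
```

Both views agree to within 2 mm. The foot's front edge has about 17 mm clearance, so I'll shift 6 mm towards the free edge, push down and hold.

Emit:
arm_command([
  {"dx":0.003,"dy":-0.006,"dz":0.01,"roll":0,"claw":0.015},
  {"dx":0,"dy":0,"dz":0.015,"roll":0,"claw":0.015},
  {"dx":0,"dy":0,"dz":0.015,"roll":0,"claw":0.015},
  {"dx":0,"dy":0,"dz":0.015,"roll":0,"claw":0.015},
  {"dx":0,"dy":0,"dz":0.015,"roll":0,"claw":0.015},
  {"dx":0,"dy":0,"dz":0.015,"roll":0,"claw":0.015},
  {"dx":0,"dy":0,"dz":0.015,"roll":0,"claw":0.015},
  {"dx":0,"dy":0,"dz":0.01,"roll":0,"claw":0.015},
  {"dx":0,"dy":0,"dz":0,"roll":0,"claw":0.015},
  {"dx":0,"dy":0,"dz":0,"roll":0,"claw":0.015},
  {"dx":0,"dy":0,"dz":0,"roll":0,"claw":0.015},
  {"dx":0,"dy":0,"dz":0,"roll":0,"claw":0.015},
])

```text
time: 7.57
tcp_pos: [0.6127, -0.2521, 0.2016]
ee_rot: [-2.273, 2.167, -0.004]
ft_force: [0.5, 1.2, -0.1]
width: 0.0277
```

```bash
python3 go.py 0.611 -0.252 0.16; python3 - <<'E'
from h import *
cv2.imwrite("pics/wrist5.png",grab_frame("wrist")[:,:,::-1])
cv2.imwrite("pics/scene5.png",cv2.resize(grab_frame("scene")[60:260,60:300,::-1],None,fx=3,fy=3))
E
```

```text
t 7.5667 tcp [ 0.6127 -0.2521  0.2016] w 0.02768268435756186 F [ 0.4549  1.1618 -0.0844] q [-0.1466  0.467   0.0631  0.0003 -1.1642  1.765 ]
yaw -87.26786594973129 tilt z [ 0.0026 -0.0006 -1.    ] tool shift [-0.0002  0.0018  0.0416]
```

View pics/wrist5.png

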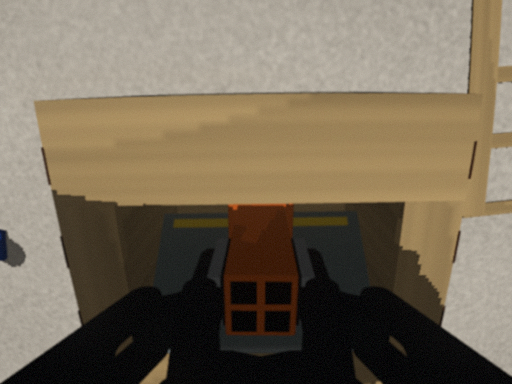

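View pics/scene5.png

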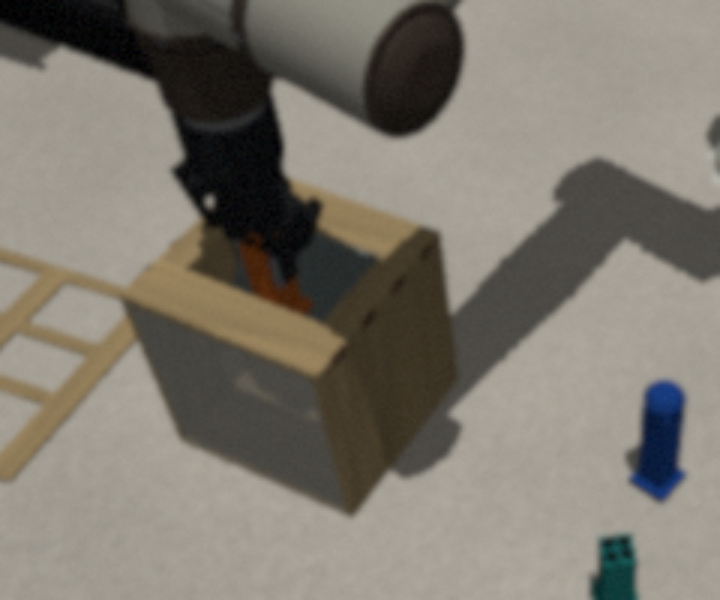

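The flap is open and the foot is about 48 mm below the top. Going deeper, so that it falls clear of the flap when released.

Emit:
arm_command([
  {"dx":0,"dy":0.002,"dz":0.01,"roll":0,"claw":0.015},
  {"dx":0,"dy":0,"dz":0.012,"roll":0,"claw":0.015},
  {"dx":0,"dy":0,"dz":0.012,"roll":0,"claw":0.015},
  {"dx":0,"dy":0,"dz":0.012,"roll":0,"claw":0.015},
  {"dx":0,"dy":0,"dz":0.009,"roll":0,"claw":0.015},
  {"dx":0,"dy":0,"dz":0,"roll":0,"claw":0.015},
  {"dx":0,"dy":0,"dz":0,"roll":0,"claw":0.015},
  {"dx":0,"dy":0,"dz":0,"roll":0,"claw":0.015},
  {"dx":0,"dy":0,"dz":0,"roll":0,"claw":0.015},
])

```text
time: 8.42
tcp_pos: [0.6105, -0.2523, 0.1462]
ee_rot: [-2.273, 2.168, -0.003]
ft_force: [1.7, -0.2, -1.2]
width: 0.0272
```

```bash
python3 go.py 0.611 -0.252 0.145; python3 - <<'E'
from h import *
cv2.imwrite("pics/wrist6.png",grab_frame("wrist")[:,:,::-1])
E
```

```text
t 8.4167 tcp [ 0.6105 -0.2523  0.1462] w 0.02723867283911263 F [ 1.6518 -0.1844 -1.212 ] q [-0.1475  0.5079 -0.0141  0.0003 -1.0469  1.7655]
yaw -87.28647570204771 tilt z [ 0.0018 -0.0005 -1.    ] tool shift [-0.0003 -0.0005  0.0012]
```

View pics/wrist6.png

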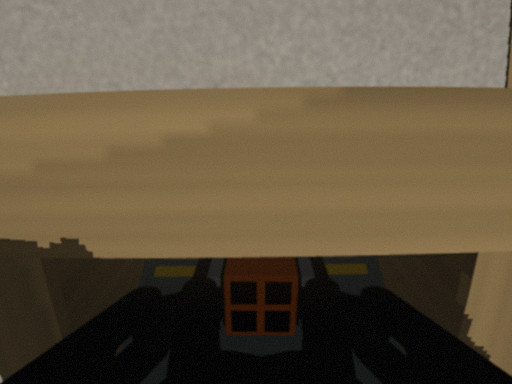

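The print is still held, and the stripe shows on both sides of the column at row 270. Releasing.

Emit:
arm_command([
  {"dx":0,"dy":0,"dz":0,"roll":0,"claw":0.065},
  {"dx":0,"dy":0,"dz":0,"roll":0,"claw":0.065},
  {"dx":0,"dy":0,"dz":0,"roll":0,"claw":0.065},
  {"dx":0,"dy":0,"dz":0,"roll":0,"claw":0.065},
  {"dx":0,"dy":0,"dz":0,"roll":0,"claw":0.065},
  {"dx":0,"dy":0,"dz":0,"roll":0,"claw":0.065},
  {"dx":0,"dy":0,"dz":0,"roll":0,"claw":0.065},
  {"dx":0,"dy":0,"dz":0,"roll":0,"claw":0.065},
])

```text
time: 9.13
tcp_pos: [0.6098, -0.2522, 0.1454]
ee_rot: [2.273, -2.168, -0.0]
ft_force: [0.3, 0.5, 0.5]
width: 0.0648
```

```bash
python3 go.py 0.611 -0.252 0.31; python3 - <<'E'
from h import *
cv2.imwrite("pics/wrist7.png",grab_frame("wrist")[:,:,::-1])
E
```

```text
t 9.1333 tcp [ 0.6098 -0.2522  0.1454] w 0.06479803926051482 F [0.3114 0.4719 0.5229] q [-0.1476  0.5085 -0.0153  0.0001 -1.0471  1.7655]
yaw -87.29342166735427 tilt z [-0.0001 -0.0001 -1.    ] tool shift [-0.0002 -0.0012 -0.1646]
```

View pics/wrist7.png

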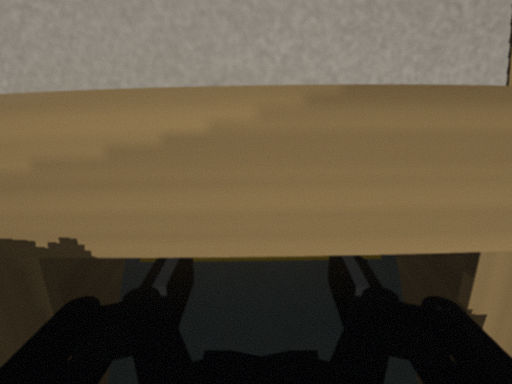

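The print has dropped out of the fingers and the flap is resting on them. Retracting.

Emit:
arm_command([
  {"dx":0,"dy":0,"dz":-0.012,"roll":0,"claw":0.065},
  {"dx":0,"dy":0,"dz":-0.015,"roll":0,"claw":0.065},
  {"dx":0,"dy":0,"dz":-0.02,"roll":0,"claw":0.065},
  {"dx":0,"dy":0,"dz":-0.02,"roll":0,"claw":0.065},
  {"dx":0,"dy":0,"dz":-0.02,"roll":0,"claw":0.065},
  {"dx":0,"dy":0,"dz":-0.025,"roll":0,"claw":0.065},
  {"dx":0,"dy":0,"dz":-0.03,"roll":0,"claw":0.065},
  {"dx":0,"dy":0.01,"dz":-0.03,"roll":0,"claw":0.065},
  {"dx":0,"dy":0.02,"dz":-0.02,"roll":0,"claw":0.065},
  {"dx":0,"dy":0.03,"dz":0,"roll":0,"claw":0.065},
  {"dx":0,"dy":0.03,"dz":0,"roll":0,"claw":0.065},
  {"dx":0,"dy":0,"dz":0,"roll":0,"claw":0.065},
])

```text
time: 10.18
tcp_pos: [0.5155, -0.2565, 0.34]
ee_rot: [-2.271, 2.169, -0.001]
ft_force: [-0.4, -0.0, 0.2]
width: 0.0651
```

```bash
python3 go.py 0.611 -0.252 0.31; python3 - <<'E'
from h import *
cv2.imwrite("pics/wrist8.png",grab_frame("wrist")[:,:,::-1])
cv2.imwrite("pics/scene8.png",cv2.resize(grab_frame("scene")[60:260,60:300,::-1],None,fx=3,fy=3))
E
```

```text
t 10.1833 tcp [ 0.5155 -0.2565  0.34  ] w 0.06511094474240497 F [-0.3736 -0.012   0.2277] q [-0.1806  0.2451  0.0762 -0.0001 -1.4008  1.7973]
yaw -87.37270837916398 tilt z [ 0.0012 -0.0001 -1.    ] tool shift [-0.0002 -0.0956  0.0302]
```

View pics/wrist8.png

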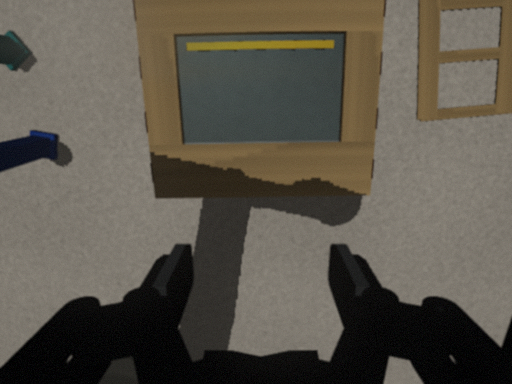

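View pics/scene8.png

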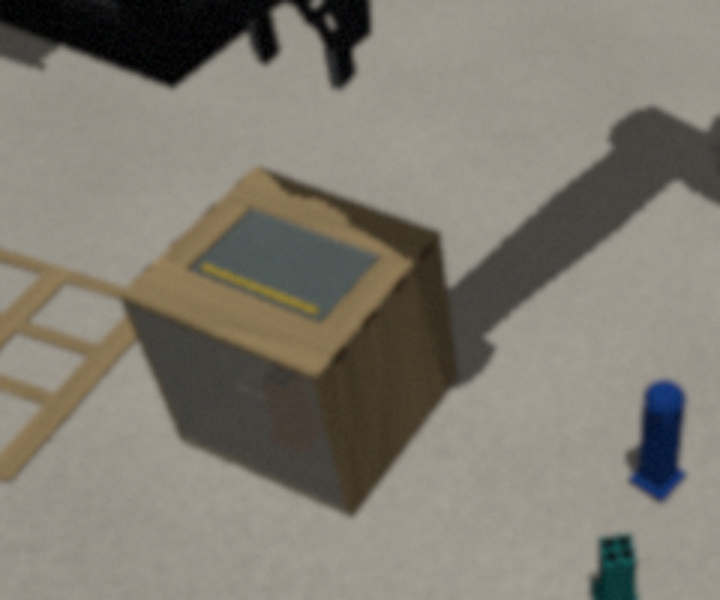

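The flap is shut and level, with the stripe at row 45 in the wrist view. The print shows dimly through the clear wall at (290,410), and blue is unmoved at (660,440). A short settle, then one last look.

Emit:
arm_command([
  {"dx":0,"dy":0,"dz":0,"roll":0,"claw":0.065},
  {"dx":0,"dy":0,"dz":0,"roll":0,"claw":0.065},
  {"dx":0,"dy":0,"dz":0,"roll":0,"claw":0.065},
  {"dx":0,"dy":0,"dz":0,"roll":0,"claw":0.065},
  {"dx":0,"dy":0,"dz":0,"roll":0,"claw":0.065},
  {"dx":0,"dy":0,"dz":0,"roll":0,"claw":0.065},
])

```text
time: 10.78
tcp_pos: [0.5203, -0.2564, 0.3369]
ee_rot: [2.273, -2.168, -0.001]
ft_force: [0.8, -0.4, -0.5]
width: 0.0651
```

```bash
python3 - <<'E'
from h import *
a=grab_frame("scene"); b=cv2.imread("pics/scene0.png")[:,:,::-1]
for n,i in(("start",b),("now",a)):
    k=cv2.inRange(cv2.cvtColor(np.ascontiguousarray(i[180:235,260:300]),cv2.COLOR_RGB2HSV),(108,150,40),(125,255,255)); print(n,cv2.connectedComponentsWithStats(k)[2:])
cv2.imwrite("pics/scene9.png",cv2.resize(a[110:240,90:220,::-1],None,fx=4.5,fy=4.5,interpolation=cv2.INTER_CUBIC))
print(order.hand_in())
E
```

```text
start (array([[   0,    0,   40,   55, 1807],
       [  11,    8,   16,   38,  393]], dtype=int32), array([[19.44659657, 27.10680686],
       [19.74554707, 26.50890585]]))
now (array([[   0,    0,   40,   55, 1812],
       [  11,    8,   16,   38,  388]], dtype=int32), array([[19.45750552, 27.09657837],
       [19.69845361, 26.54896907]]))
the job is handed in; nothing more can be done
None
```

View pics/scene9.png

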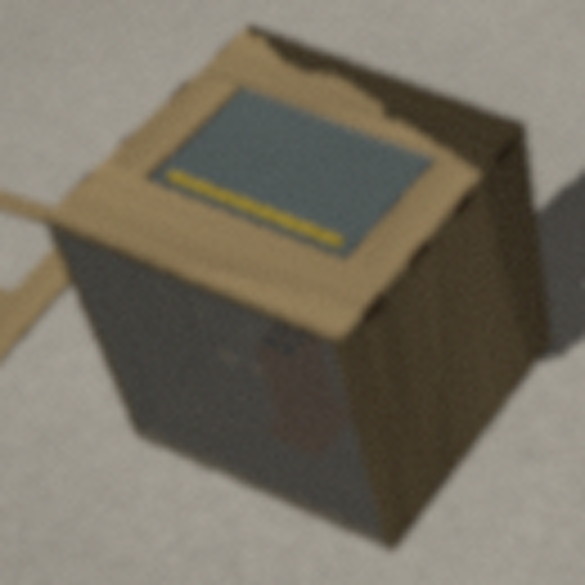

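The orange print is in the scrap bin with the flap shut, and I handed the job in at about 10.8 s. I gripped it by the column, pushed its foot through the flap and held it about 48 mm below the bin's top. I then took it to about 103 mm deep, let go and backed out.

The last checks, none of which failed or disagreed:
- **Flap:** it looks level and shut in both the wrist and scene views; I judged this by eye and did not measure the angle.
- **Orange print:** it shows dimly through the clear wall, apparently standing on the bin floor. It looks the same in two views about 0.6 s apart, but I did not measure its resting position.
- **Blue print:** its outline in the scene view is within 0.1 pixel of where it was at the start.
- **Gripper:** it is empty and clear of everything, at a height of about 0.34 m.

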